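# Find the knob's dowel hole by feel and hold it up for glue

## Robot

A 6-joint arm with a two-finger parallel gripper is mounted at the origin on the work surface; the furniture and walls round the work are solid. World frame = base frame: x ahead of the robot, y to its left, z up, the work surface at z = 0. Lengths are in mm, angles in degrees, forces in N, time in s.
With the tool pointing down it reaches from about 300 to 850 mm from the base axis. Payload 4.2 kg.
Tool frame: the origin (TCP) lies at the very end of the fingers, on their centre line; the grasp point (between the pads) lies 19 mm behind it; z points along the fingers, y is the direction in which the jaws open and shut (so a half turn about z gives the same grasp; the last joint's range is limited). The gripper opens to 91 mm and grips with 3 to 60 N. Pads are 32 mm wide; open, the fingers measure 118 mm over their backs; the gripper's body (76 mm by 178 mm) begins 60 mm behind the grasp point.
Start: joints at [-1.146, 18.312, 89.639, -0, 72.044, -1.146], TCP at [575.016, 0, 213.976] pointing down, gripper open.
Joint ranges: [-177.97, 177.97], [-48.28, 115.42], [12.27, 149.76], [-77.06, 257.06], [2.81, 150.46], [-146.56, 146.56]. Speed limits (degrees/s): [147.25, 147.25, 180, 180, 180, 180].

## Interface

Orientations are given as [roll, pitch, yaw] about the fixed x, y, z axes, in that order (R = Rz(yaw) Ry(pitch) Rx(roll)).
In Python, from workcell import monitor, eyes, job gives the robot as it stands.
- The arm moves only by the tool move_arm, never from a script. Its argument "increments" is a list that holds one entry, the list of rows, each a list of 7 numbers: the opening, from 0 (shut) to 1 (fully open), then the shift along the tool's x, y, z in cm, then the turn, a rotation vector about the tool's x, y, z in rad. In form: [[[jaw, x, y, z, ax, ay, az], ...]]. A call has 1 to 12 rows; each row shifts and turns the pose as measured when the row begins, along the tool's axes as they then stand; what a row does not reach is not made up. A row lasts 1/8 s, in which the tool goes at most 62.5 mm and 10.7 degrees, less where a joint would pass 70% of its speed; a pose out of reach is approached as far as the arm can. A call is refused whole if a number of a shift passes 6.25 or a number of a turn 0.188, either way. A call with a gripper value outside its range is refused whole. The fingers move at their own pace and stop on an object; "force" is the grip in N (left out, the last holds). Time passes only in rows, so rows that do not move let the fingers close. It gives the time, the measured TCP pose, the force and the opening at its end, in the units of the state.
- monitor.state(): the state, without advancing time (a new reading comes with each control period).
- eyes.grab_frame(name): name is "scene" or "side" or "wrist"; returns a dict with "color" (420x560x3 uint8, red, green, blue), "z_map" (420x560 float32, mm along the optical axis (not along the pixel's ray), 0 where there is no reading), "camera_matrix" (3x3 intrinsics, pixels), "dist_coeffs" ([k1, k2, p1, p2, k3] as OpenCV has them; the pictures are not rectified), "rvec" (rotation vector, rad) and "tvec" (3), from world to camera coordinates, as OpenCV has them. Camera axes: x right, y down, z forward; pixel columns grow to the right and rows downward; lengths in mm; the calibration is good to about 2 mm. A picture is of the moment at which its call begins.
- job.job_done(): hands the job in, once; it reports no verdict.
The state is a dict: "time_s": time; "qpos": joint angles; "qvel": joint speeds; "effort": joint torques, N m; "ee_pos": TCP position; "ee_rot": TCP orientation; "force": force on the tool from outside, world axes, zero at the start; "torque": the same for the moment, N m; "gripper_width": finger opening in mm.
Only numpy, scipy, OpenCV 4.12 (cv2) and the standard library are available. Lean on these libraries where they do the work, as an engineer would, in place of code of your own. Each camera call takes 0.05 s, during which the arm holds its last target. There are 200 camera calls.

## Task

The wooden knob lying on the table belongs on the dowel of the tape stand, but only one of its ends has the deep blind hole; the other end has just a shallow dish. Try an end of the knob squarely on the dowel to feel which it is, then turn the knob so that its deep hole faces straight up and hold it there, still, at least 20 cm above the table and clear of everything, ready for glue. Finish with the knob held in the gripper, do not put it down, and leave everything else on the table where it is.

Things in the scene. Friction and masses are not known exactly. Their poses are not given: they have to be found in the camera images.
- knob: Loose wooden knob, 60-105 g, 76 mm long: square middle 40x40 mm, 36 mm long, and a round bead 36 mm across on each end. Starts lying on a flat, any heading. Origin at its centre; x runs along its length. Each end has a central round mouth 15 mm across: at one end a blind hole 20 mm deep, at the other a dish 5 mm deep. Which end (+x or -x) has the hole is not told: find out.
- stand: Tape stand, fixed to the table: a round wooden base 120 mm across and 18 mm high with an upright round dowel in its centre; a roll of masking tape (98 mm across, its top 43 mm above the table) lies round the foot of the dowel. Origin at the centre of its underside, z up. The table to its right, where the knob lies, is free.
- dowel_tip (a point): Centre of the top of the stand's dowel, 95 mm above the table. The dowel is 12 mm thick, narrowing to 8 mm over its last 3 mm; it stands free from the tape roll up.
- white_paint: Bystander, loose: small white paint bottle with a black cap, 43 mm across, 109 mm tall. Origin at the centre of its underside.
- red_paint: Bystander, loose: small red paint bottle with a black cap, 43 mm across, 114 mm tall. Origin at the centre of its underside.
- pink_ladybird: Bystander, loose: pebble painted as a pink ladybird, 34x25x15 mm. Origin at the centre of its underside.
- yellow_ladybird: Bystander, loose: pebble painted as a yellow ladybird, 34x27x16 mm. Origin at the centre of its underside.
- pencil: Bystander, loose: green pencil lying flat, 117 mm long, 7 mm thick. Origin at the centre of its underside.

How it is judged:
By the outcome, as a careful person would: the job done as asked, in the order asked, and still so for the second after the job is handed in, while the arm keeps its last pose, push and grip.
It also fails if it takes over 72 s, if anything falls off the work surface, if the arm or the gripper's body presses on something with over 40 N, if the wrist force passes 120 N, or if a joint passes its speed limit or range.

## Working session

There is one attempt and no reset: what is moved stays moved. The work goes in short steps, Python scripts to look and compute and a tool call to move; the robot and the scene stay as the last step left them, time stands still between calls to the robot, and variables do not carry over. Pictures are saved under pics/ and viewed, about 8 in all and at most 12, crops included, and the job is handed in when it is done.

Besides the shell and the picture viewer there is one more tool, called after "Emit:" by a JSON object that holds its "method" and its "body". move_arm: Moves the arm, as the interface text tells. Its arguments: {"type":"object","properties":{"increments":{"type":"array"},"force":{"type":"number"}},"required":["increments"]}

```bash
mkdir -p pics; cat > h.py <<'E'
import numpy as np,cv2
from workcell import monitor,eyes,job
def grab(n,fn=None):
    f=eyes.grab_frame(n)
    if fn: cv2.imwrite('pics/'+fn,f['color'][:,:,::-1])
    return f
def pts(f):
    K=np.array(f['camera_matrix'],float);d=np.array(f['dist_coeffs'],float)
    R=cv2.Rodrigues(np.array(f['rvec'],float))[0];t=np.array(f['tvec'],float).ravel()
    h,w=f['z_map'].shape;u,v=np.meshgrid(np.arange(w),np.arange(h))
    p=np.stack([u,v],-1).reshape(-1,1,2).astype(float)
    n=cv2.undistortPoints(p,K,d).reshape(h,w,2)
    z=f['z_map'][...,None];c=np.concatenate([n*z,z],-1)
    P=(c-t)@R; P[f['z_map']==0]=np.nan
    return P
E
python3 - <<'E'
from h import *
a=grab('scene','s0.png');b=grab('side','d0.png')
np.savez('f0.npz',s=pts(a),d=pts(b),sc=a['color'],dc=b['color'])
print(monitor.state())
im=np.hstack([a['color'],b['color']])[:,:,::-1]
for f in(a,b):
    R=cv2.Rodrigues(np.array(f['rvec']))[0];print((-R.T@np.array(f['tvec']).ravel()).round())
E
```

```text
{'time_s': 0.1, 'qpos': array([-1.14622020e+00,  1.83496147e+01,  8.96979733e+01, -8.96986453e-04,
        7.20444953e+01, -1.14889280e+00]), 'qvel': array([-0.00818446,  0.00096733, -0.12384038,  0.02378195, -0.0255788 ,
       -0.11265748]), 'effort': array([ 5.01049108e-04, -4.13330913e+01, -2.32510239e+01,  7.29743019e-02,
        4.21804120e-02, -4.88014211e-05]), 'ee_pos': array([5.74559022e+02, 1.53294644e-03, 2.13197726e+02]), 'ee_rot': array([-1.79907918e+02, -9.93642185e-04,  9.00029490e+01]), 'force': array([-0.13850911, -0.61490382, -0.37349525]), 'torque': array([-0.01542041,  0.0321823 , -0.02478765]), 'gripper_width': 91.21577730867453}
[-200. -393.  713.]
[ 338. -764.  599.]
```

View pics/s0.png

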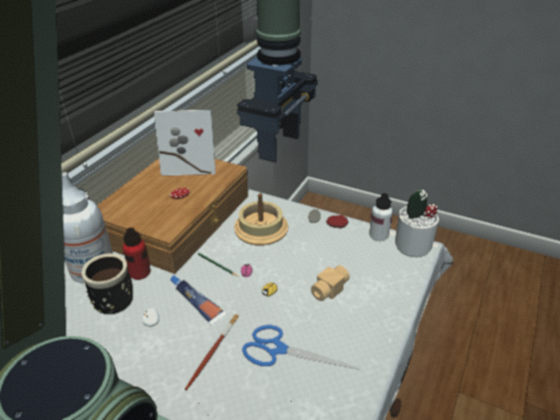

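View pics/d0.png

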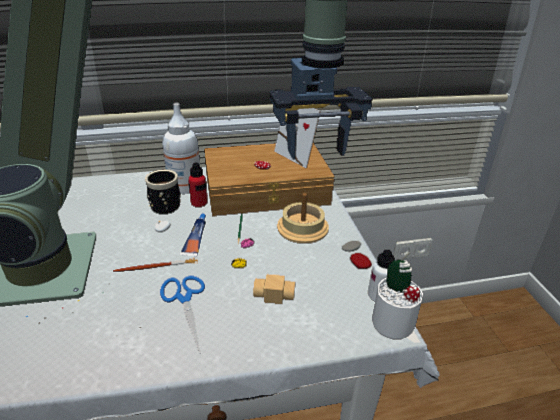

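The scene view shows the knob at about (330,282) and the stand at (262,220). The side view shows the knob at (273,289), the stand at (303,222) and the dowel tip near (304,197). Next I measure them.

```bash
python3 - <<'E'
from h import *
z=np.load('f0.npz')
def win(P,c,x0,x1,y0,y1): return P[y0:y1,x0:x1].reshape(-1,3)
for P,w,n in((z['s'],(300,360,255,310),'s'),(z['d'],(245,305,268,310),'d')):
    q=win(P,None,*w);q=q[np.isfinite(q).all(1)]
    print(n,'table z',np.median(q[q[:,2]<8][:,2]))
    k=q[(q[:,2]>8)&(q[:,2]<60)]
    print('knob n',len(k),'rect',cv2.minAreaRect(k[:,:2].astype(np.float32)),'zmax',np.percentile(k[:,2],[50,95]))
    top=k[k[:,2]>37];print(' top',len(top),cv2.minAreaRect(top[:,:2].astype(np.float32)))
for P,w,n in((z['s'],(225,295,185,250),'s'),(z['d'],(270,335,185,250),'d')):
    q=win(P,None,*w);q=q[np.isfinite(q).all(1)]
    t=q[(q[:,2]>55)&(q[:,2]<105)]; 
    b=q[(q[:,2]>36)&(q[:,2]<50)]; 
    print(n,'dowel',len(t),np.median(t,0),t[:,2].max(),'tape rect',cv2.minEnclosingCircle(b[:,:2].astype(np.float32)))
    b=q[(q[:,2]>10)&(q[:,2]<24)];print(' base',cv2.minEnclosingCircle(b[:,:2].astype(np.float32)))
E
```

```text
s table z 0.7705477189798074
knob n 881 rect ((460.56884765625, -163.91468811035156), (42.483463287353516, 77.17310333251953), 70.69752502441406) zmax [34.24996379 39.83558579]
 top 286 ((459.36907958984375, -164.59202575683594), (55.97509765625, 49.627933502197266), 25.807344436645508)
d table z 2.1928378201969414
knob n 914 rect ((461.65966796875, -162.79200744628906), (42.04410934448242, 76.09673309326172), 71.67110443115234) zmax [34.49358812 40.52699686]
 top 342 ((461.44219970703125, -163.21136474609375), (41.250423431396484, 74.26875305175781), 70.91297149658203)
s dowel 204 [570.87524981 126.78404799  69.60161506] 94.64600089995206 tape rect ((592.1974487304688, 69.6889877319336), 86.79331970214844)
 base ((595.0518798828125, 66.68439483642578), 97.63322448730469)
d dowel 393 [566.63584163 128.662183    63.26756362] 94.91171149325274 tape rect ((587.4837646484375, 81.4542007446289), 92.72691345214844)
 base ((587.989013671875, 74.12254333496094), 97.00477600097656)
```

```bash
python3 - <<'E'
from h import *
from scipy.spatial.transform import Rotation as Ro
z=np.load('f0.npz')
for P,w in((z['s'],(225,295,185,250)),(z['d'],(270,335,185,250))):
    q=P[w[2]:w[3],w[0]:w[1]].reshape(-1,3);q=q[np.isfinite(q).all(1)]
    t=q[(q[:,2]>60)&(q[:,2]<105)&(np.hypot(q[:,0]-570,q[:,1]-100)<60)]
    for zz in(60,70,80,90): 
        m=t[abs(t[:,2]-zz)<5]; print(zz,len(m),np.median(m,0).round(1),m.std(0).round(1))
    b=q[(q[:,2]>37)&(q[:,2]<46)]; print(np.median(b,0))
# wrist table
for S in(110,130):
  for phi in(90,60,30):
    for sx in(1,-1):
      zt=np.array([np.cos(np.radians(phi)),np.sin(np.radians(phi)),0]);xt=np.array([0,0,sx]);
      R=np.c_[xt,np.cross(zt,xt),zt]
      W=Ro.from_euler('y',S,degrees=True).as_matrix().T@R@Ro.from_euler('z',-90,degrees=True).as_matrix()
      e=Ro.from_matrix(W).as_euler('ZYZ',degrees=True)
      a=e.copy(); b=np.array([e[0]+180,-e[1],e[2]+180]); 
      s=a if a[1]>0 else b
      print(S,phi,sx,((s+180)%360-180).round())
E
```

```text
60 19 [587.9 127.6  62.9] [17.4 34.1  1.3]
70 45 [579.3 127.5  69.7] [13.4 29.1  2.9]
80 31 [574.1 127.5  79.8] [ 8.6 37.6  3.1]
90 15 [566.5  43.4  89.9] [ 3.7 29.   3.3]
[567.6792452   44.68869704  40.96069975]
60 61 [568.5 130.   62.9] [31.3 24.4  1.5]
70 85 [548.8 128.3  68. ] [24.7 18.4  2.8]
80 5 [564.   41.4  80.2] [2.7 1.1 1.9]
90 17 [567.7  42.5  92.8] [3.7 2.9 2.7]
[568.3084669   62.5369549   41.86311367]
110 90 1 [ 90.  90. -20.]
110 90 -1 [ 90.  90. 160.]
110 60 1 [101.  62. -23.]
110 60 -1 [101.  62. 157.]
110 30 1 [121.  36. -36.]
110 30 -1 [121.  36. 144.]
130 90 1 [ 90.  90. -40.]
130 90 -1 [ 90.  90. 140.]
130 60 1 [110.  67. -44.]
130 60 -1 [110.  67. 136.]
130 30 1 [138.  48. -59.]
130 30 -1 [138.  48. 121.]
```

Emit:
{"method": "move_arm", "body": {"increments": [[[1,-4.1,-2.8,0,0,0,0],[1,-4.1,-2.8,0,0,0,0],[1,-4.1,-2.8,0,0,0,0],[1,-4,-3,0,0,0,0],[1,0,0,0,0,0,-0.177],[1,0,0,0,0,0,-0.177],[1,0,0,0,0,0,-0.177],[1,0,0,0,0,0,-0.177],[1,0,0,0,0,0,-0.177],[1,0,0,0,0,0,-0.177],[1,0,0,0,0,0,-0.177],[1,0,0,0,0,0,0]]]}}

```text
time_s: 1.6
ee_pos: [453.7, -167.4, 208.3]
ee_rot: [-180.0, -0.7, 163.2]
force: [0.0, 0.2, 0.3]
gripper_width: 91.4
```

```bash
python3 - <<'E'
from h import *
s=monitor.state();print(s['qpos'].round(1),s['ee_pos'],s['ee_rot'])
f=grab('wrist','w1.png');P=pts(f)
k=P[(P[...,2]>8)&(P[...,2]<60)&(np.hypot(P[...,0]-461,P[...,1]+163)<60)]
print(len(k),cv2.minAreaRect(k[:,:2].astype(np.float32)),np.percentile(k[:,2],95))
t=k[k[:,2]>37.5];print(len(t),cv2.minAreaRect(t[:,:2].astype(np.float32)),np.median(t,0))
E
```

```text
[-2.150e+01  1.070e+01  1.011e+02 -1.000e-01  6.890e+01 -9.470e+01] [ 453.73130488 -167.35242936  208.27520189] [-179.95973558   -0.67354762  163.21006295]
3109 ((460.12921142578125, -162.36444091796875), (39.76711654663086, 76.22340393066406), 72.81834411621094) 41.457928914392554
1970 ((460.1536560058594, -162.39955139160156), (39.70603942871094, 75.56293487548828), 72.80058288574219) [ 459.15135235 -162.33701171   40.23001142]
```

View pics/w1.png

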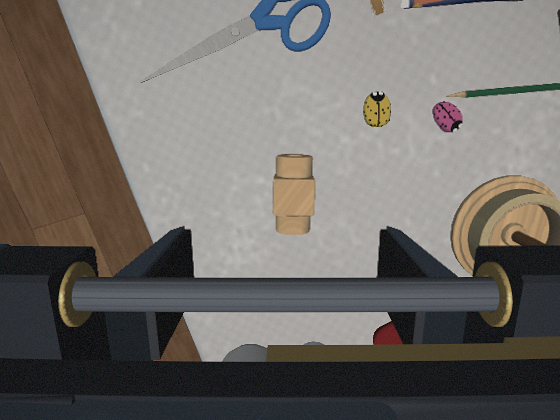

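The wrist view shows the knob at (294,195), upright and between the fingers. The ladybirds, at (377,108) and (448,117), are well clear of them.

Emit:
{"method": "move_arm", "body": {"increments": [[[1,-0.5,0.7,4,0,0,0],[1,0,0,4,0,0,0],[1,0,0,4,0,0,0],[1,0,0,3.5,0,0,0],[1,0,0,2,0,0,0],[1,0,0,0,0,0,0]]]}}

```text
time_s: 2.4
ee_pos: [460.3, -161.9, 28.9]
ee_rot: [-179.9, -0.5, 162.2]
force: [1.1, -0.5, 0.5]
gripper_width: 91.5
```

```bash
python3 - <<'E'
from h import *
s=monitor.state();print(s['qpos'].round(2),s['ee_pos'],s['ee_rot'])
E
```

```text
[-2.0680e+01  2.2400e+01  1.1475e+02 -1.1000e-01  4.3330e+01 -9.2780e+01] [ 460.27093525 -161.90892411   28.94033439] [-179.94838439   -0.48314101  162.18152947]
```

Emit:
{"method": "move_arm", "body": {"increments": [[[1,0,0,1.3,0,0,0.005],[1,0,0,1.1,0,0,0],[1,0,0,0,0,0,0],[0,0,0,0,0,0,0],[0,0,0,0,0,0,0],[0,0,0,0,0,0,0],[0,0,0,0,0,0,0],[0,0,0,0,0,0,0]]], "force": 30}}

```text
time_s: 3.4
ee_pos: [462.6, -162.8, 6.5]
ee_rot: [-179.9, -0.1, 161.7]
force: [-0.7, 0.1, 0.0]
gripper_width: 44.2
```

Emit:
{"method": "move_arm", "body": {"increments": [[[0,0,0,0,0,0,0],[0,0,0,0,0,0,0],[0,0,0,-2,0,0,0],[0,0,0,-3,0,0,0],[0,0,0,-5,0,0,0],[0,0,0,-5,0,0,0],[0,0,0,-5,0,0,0],[0,0,0,-3,0,0,0],[0,0,0,0,0,0,0]]], "force": 30}}

```text
time_s: 4.53
ee_pos: [461.9, -162.3, 242.0]
ee_rot: [-179.9, -0.4, 161.7]
force: [0.9, -0.4, -0.8]
gripper_width: 39.4
```

```bash
python3 - <<'E'
from h import *
from scipy.spatial.transform import Rotation as Ro
s=monitor.state();print(s['qpos'].round(2),s['ee_pos'],s['ee_rot'],s['gripper_width'])
# rough arm model: fit L1,L2,h,d (a=radial offset) from data
D=[((-1.14622,18.3496,89.698,0,72.044),(574.56,0,213.2)),((-21.5,10.7,101.1,-.1,68.9),(453.73,-167.35,208.3)),((-20.68,22.4,114.75,-.11,43.33),(460.27,-161.91,28.94)),(s['qpos'],s['ee_pos'])]
A=[];b=[]
for q,p in D:
    a2=np.radians(q[1]);a=np.radians(q[1]+q[2]);c=np.radians(q[1]+q[2]+q[4])
    r=np.sqrt(p[0]**2+p[1]**2-11.5**2)
    A+= [[np.sin(a2),np.sin(a),0,np.sin(c)],[np.cos(a2),np.cos(a),1,np.cos(c)]];b+=[r,p[2]]
print(np.linalg.lstsq(np.array(A),np.array(b),rcond=None))
E
```

```text
[-2.065e+01  9.740e+00  9.725e+01 -9.000e-02  7.336e+01 -9.236e+01] [ 461.94273631 -162.34028108  242.00000894] [-179.93204987   -0.3503434   161.7274336 ] 39.413991034727914
(array([555.55192299, 419.03997084, 635.53118569, 817.27541432]), array([38.20270326]), np.int32(4), array([3.53115123, 1.86970371, 0.18745878, 0.00618318]))
```

Width 39.4 mm, so the knob is gripped. Next I yaw the tool so that tilting it points it towards +y from the free side.

Emit:
{"method": "move_arm", "body": {"increments": [[[0,0,0,0,0,0,0.17],[0,0,0,0,0,0,0.17],[0,0,0,0,0,0,0.17],[0,0,0,0,0,0,0.17],[0,0,0,0,0,0,0.17],[0,0,0,0,0,0,0.17],[0,0,0,0,0,0,0.17],[0,0,0,0,0,0,0.17],[0,0,0,0,0,0,0.17],[0,0,0,0,0,0,0.17],[0,0,0,0,0,0,0]]], "force": 30}}

```text
time_s: 5.9
ee_pos: [450.5, -158.2, 219.1]
ee_rot: [-177.3, 0.5, 61.2]
force: [0.4, 0.7, -1.7]
gripper_width: 40.0
```

Emit:
{"method": "move_arm", "body": {"increments": [[[0,0,0,0,0,0.17,0],[0,0,0,0,0,0.17,0],[0,0,0,0,0,0.17,0],[0,0,0,0,0,0,0]]]}}

```text
time_s: 6.4
ee_pos: [449.5, -156.2, 215.0]
ee_rot: [-176.9, -29.6, 60.4]
force: [0.5, 0.4, 0.4]
gripper_width: 39.9
```

```bash
python3 - <<'E'
from h import *
s=monitor.state();print(s['qpos'].round(2),s['ee_pos'],s['ee_rot'],s['gripper_width'])
E
```

```text
[-40.18  12.88 103.95  29.44  74.73 -22.23] [ 449.53932833 -156.24963866  214.98346299] [-176.86007562  -29.55878303   60.38774721] 39.87969505624662
```

Emit:
{"method": "move_arm", "body": {"increments": [[[0,1,0,0,0,0.175,0],[0,1,0,0,0,0.175,0],[0,1,0,0,0,0.175,0],[0,1,0,0,0,0.175,0],[0,1,0,0,0,0.175,0],[0,1,0,0,0,0.175,0],[0,0,0,0,0,0,0]]]}}

```text
time_s: 7.28
ee_pos: [468.7, -122.0, 261.2]
ee_rot: [-77.0, -87.6, -40.0]
force: [0.8, 0.1, 0.0]
gripper_width: 39.8
```

```bash
cat >> h.py <<'E'
from scipy.spatial.transform import Rotation as Ro
def rep(target_az=None):
    s=monitor.state();R=Ro.from_euler('xyz',s['ee_rot'],degrees=True).as_matrix();p=s['ee_pos']
    g=p-19*R[:,2]
    print('q',s['qpos'].round(1),'p',p.round(1),'grasp',g.round(1),'w',s['gripper_width'].__round__(1),'F',s['force'].round(1))
    print('x',R[:,0].round(3),'y',R[:,1].round(3),'z',R[:,2].round(3))
    return s,R,g
def corr(R,sx=1,az=60):  # rotvec in tool frame to make tool x = sx*up, z az
    a=np.radians(az);zt=np.array([np.cos(a),np.sin(a),0]);xt=np.array([0,0,sx]);Rt=np.c_[xt,np.cross(zt,xt),zt]
    return Ro.from_matrix(R.T@Rt).as_rotvec()
E
python3 - <<'E'
from h import *
s,R,g=rep();print(corr(R,1,60).round(3))
E
```

```text
q [-54.3  34.4 114.7  66.3 104.1 -59.6] p [ 468.7 -122.   261.2] grasp [ 460.1 -138.9  261.1] w 39.8 F [0.8 0.1 0. ]
x [ 0.032 -0.027  0.999] y [ 0.891 -0.453 -0.041] z [0.453 0.891 0.009]
[-0.053 -0.008 -0.041]
```

Emit:
{"method": "move_arm", "body": {"increments": [[[0,-0.4,0.2,3.5,-0.02,0,-0.02],[0,-0.4,0.2,3.5,-0.02,0,-0.02],[0,-0.4,0.2,3.5,-0.01,0,0],[0,-0.4,0.2,3.5,0,0,0],[0,-0.4,0.2,3.0,0,0,0],[0,-0.4,0.2,1.5,0,0,0],[0,0,0,0,0,0,0]]]}}

```text
time_s: 8.15
ee_pos: [571.5, 45.2, 239.8]
ee_rot: [128.5, -88.4, 112.6]
force: [0.5, 0.8, -0.2]
gripper_width: 40.0
```

```bash
python3 - <<'E'
from h import *
s,R,g=rep();print(corr(R,1,60).round(3)); print('to dowel',(R.T@(np.array([566.5,42.5,g[2]])-g)).round(1))
a=grab('scene','s2.png');b=grab('side','d2.png');c=grab('wrist','w2.png')
np.savez('f2.npz',s=pts(a),d=pts(b),w=pts(c))
S=cv2.resize(a['color'][90:260,180:380],(400,340),interpolation=2);D=cv2.resize(b['color'][90:260,230:430],(400,340),interpolation=2)
cv2.imwrite('pics/m2.png',np.hstack([S,D])[:,:,::-1])
E
```

```text
q [-32.7  33.4 121.7  86.2  90.7 -66.4] p [571.5  45.2 239.8] grasp [562.3  28.6 240.1] w 40.0 F [ 0.5  0.8 -0.2]
x [-0.011  0.026  1.   ] y [ 0.876 -0.483  0.022] z [ 0.483  0.875 -0.018]
[-0.02   0.017  0.022]
to dowel [ 0.3 -3.  14.2]
```

View pics/m2.png

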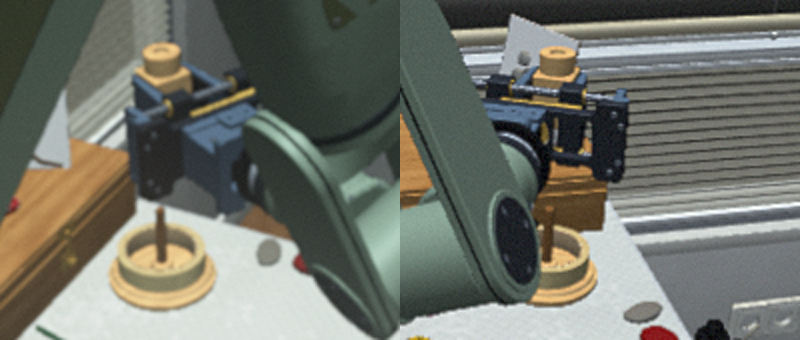

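The knob is held upright above the dowel, with the dowel tip at scene (260,195) and side (304,193). The wrist link hangs low, so I check its clearance and refine the dowel position.

```bash
python3 - <<'E'
from h import *
z=np.load('f2.npz')
c={'s':np.array([-200,-393]),'d':np.array([338,-764])}
for n in 'sd':
    P=z[n].reshape(-1,3);P=P[np.isfinite(P).all(1)]
    for lo in range(52,98,8):
        m=P[(abs(P[:,2]-lo-4)<4)&(np.hypot(P[:,0]-566,P[:,1]-42)<14)]
        if len(m):
            f=np.median(m,0)[:2];d=f-c[n];print(n,lo,len(m),f.round(1),'centre',(f+5*d/np.linalg.norm(d)).round(1))
    k=P[(P[:,2]>225)&(P[:,2]<320)&(np.hypot(P[:,0]-562,P[:,1]-28)<35)]
    t=k[k[:,2]>np.percentile(k[:,2],99.5)-6]
    print('knob top',k[:,2].max().round(1),'bead top centre',cv2.minEnclosingCircle(t[:,:2].astype(np.float32)))
    # arm low points: green link region
    L=P[(P[:,2]>25)&(P[:,2]<300)&(P[:,0]>330)&(P[:,0]<620)&(P[:,1]<5)&(P[:,1]>-330)]
    for lo in range(25,225,25):
        m=L[(L[:,2]>=lo)&(L[:,2]<lo+25)]
        if len(m):print('  arm z',lo,len(m),m.min(0).round(),m.max(0).round())
E
```

```text
s 52 20 [565.9  38.3] centre [570.2  40.8]
s 60 12 [564.5  40.2] centre [568.9  42.6]
s 68 18 [564.7  40. ] centre [569.1  42.5]
s 76 14 [565.8  38.5] centre [570.2  41. ]
s 84 21 [564.7  39.4] centre [569.1  41.9]
s 92 9 [568.7  40.5] centre [573.1  43. ]
knob top 280.4 bead top centre ((563.8753662109375, 31.368200302124023), 18.12474822998047)
  arm z 25 254 [ 536. -288.   25.] [620.   5.  50.]
  arm z 50 117 [ 614. -290.   50.] [ 620. -258.   75.]
  arm z 75 34 [ 613. -285.   76.] [ 620. -261.   82.]
  arm z 175 48 [ 360. -260.  185.] [459.  -7. 200.]
  arm z 200 748 [ 345. -280.  200.] [573.   5. 225.]
d 52 16 [567.2  38.9] centre [568.6  43.7]
d 60 15 [568.2  38.9] centre [569.5  43.7]
d 68 15 [567.1  39. ] centre [568.5  43.8]
d 76 18 [567.   39.5] centre [568.4  44.3]
d 84 16 [567.1  40.2] centre [568.4  45. ]
d 92 14 [568.8  42.2] centre [570.2  47. ]
knob top 282.2 bead top centre ((565.4970092773438, 32.3809700012207), 18.52504539489746)
  arm z 25 251 [ 550. -287.   25.] [620.   5.  50.]
  arm z 50 91 [ 616. -287.   50.] [ 620. -258.   75.]
  arm z 75 32 [ 616. -285.   75.] [ 620. -264.   83.]
  arm z 175 23 [ 362. -262.  192.] [ 386. -250.  199.]
  arm z 200 661 [ 346. -284.  200.] [597. -54. 225.]
```

Emit:
{"method": "move_arm", "body": {"increments": [[[0,0,-0.1,0.6,-0.02,0.017,0.02],[0,-1,0,0.5,0,0,0],[0,-2,0,0,0,0,0],[0,-2,0,0,0,0,0],[0,-1.5,0,0,0,0,0],[0,0,0,0,0,0,0]]]}}

```text
time_s: 9.05
ee_pos: [576.7, 51.7, 170.0]
ee_rot: [-85.4, -89.9, -35.2]
force: [0.2, -1.2, 0.0]
gripper_width: 39.8
```

```bash
cat >> h.py <<'E'
def knob(R,g):
    k=g+2.5*R[:,0]+5*R[:,2]; dn=R[:,0]*(-1 if R[2,0]>0 else 1)
    tip=k+38*dn
    print('knob c',k.round(1),'lower end',tip.round(1),'dowel-end in tool',(R.T@(np.array([569.2,43,95])-tip)).round(1))
E
python3 - <<'E'
from h import *
s,R,g=rep();print(corr(R,1,60).round(3));knob(R,g)
E
```

```text
q [-31.7  41.9 124.3  88.9  90.3 -76.1] p [576.7  51.7 170. ] grasp [567.   35.3 170. ] w 39.8 F [ 0.2 -1.2  0. ]
x [ 0.002 -0.001  1.   ] y [ 0.861 -0.509 -0.002] z [0.509 0.861 0.   ]
[ 0.01  -0.    -0.002]
knob c [569.6  39.6 172.5] lower end [569.5  39.7 134.5] dowel-end in tool [-39.5  -1.9   2.7]
```

Emit:
{"method": "move_arm", "body": {"increments": [[[0,-1.2,-0.2,0.3,0.01,0,0],[0,-1.2,0,0,0,0,0],[0,0,0,0,0,0,0]]]}}

```text
time_s: 9.43
ee_pos: [576.8, 55.4, 145.0]
ee_rot: [-49.2, -90.0, -70.8]
force: [0.6, -0.0, -0.7]
gripper_width: 40.0
```

```bash
python3 - <<'E'
from h import *
s,R,g=rep();print(corr(R,1,60).round(3));knob(R,g)
a=grab('scene');b=grab('side');z={'s':pts(a),'d':pts(b)}
c={'s':np.array([-200,-393]),'d':np.array([338,-764])}
for n in 'sd':
    P=z[n].reshape(-1,3);P=P[np.isfinite(P).all(1)]
    def lat(m,r):
        d=np.array([569,43])-c[n];d=d/np.linalg.norm(d);l=np.array([-d[1],d[0]])
        v=(m[:,:2]-[569,43])@l;w=(m[:,:2]-[569,43])@d
        print(n,r,len(m),'lateral',np.median(v).round(1),np.percentile(v,[5,95]).round(1),'front',np.percentile(w,20).round(1),'z',np.percentile(m[:,2],[2,98]).round(1),'latdir',l.round(2))
    Q=P[np.hypot(P[:,0]-569,P[:,1]-43)<26]
    lat(Q[(Q[:,2]>55)&(Q[:,2]<92)&(np.hypot(Q[:,0]-569,Q[:,1]-43)<13)],'dowel');
    k=Q[(Q[:,2]>98)&(Q[:,2]<125)]
    if len(k):lat(k,'lowbead')
    k=Q[(Q[:,2]>165)&(Q[:,2]<195)]
    if len(k):lat(k,'topbead')
S=cv2.resize(a['color'][130:260,200:320],(400,433),interpolation=2);D=cv2.resize(b['color'][130:260,240:360],(400,433),interpolation=2)
cv2.imwrite('pics/m3.png',np.hstack([S,D])[:,:,::-1])
E
```

```text
q [-31.3  44.9 124.2  88.7  90.3 -79.1] p [576.8  55.4 145. ] grasp [567.3  38.9 145. ] w 40.0 F [ 0.6 -0.  -0.7]
x [ 0.    -0.001  1.   ] y [ 0.866 -0.5   -0.001] z [0.5   0.866 0.001]
[ 0.    -0.001 -0.001]
knob c [569.8  43.2 147.5] lower end [569.7  43.3 109.5] dowel-end in tool [-14.5  -0.3  -0.5]
  return _methods._mean(a, axis=axis, dtype=dtype,
  ret = ret.dtype.type(ret / rcount)
Traceback (most recent call last):
IndexError: index -1 is out of bounds for axis 0 with size 0
```

```bash
cat > lk.py <<'E'
from h import *
import sys
fn=sys.argv[1]
a=grab('scene');b=grab('side');z={'s':pts(a),'d':pts(b)}
c={'s':np.array([-200,-393]),'d':np.array([338,-764])}
for n in 'sd':
    P=z[n].reshape(-1,3);P=P[np.isfinite(P).all(1)]
    d=np.array([569,43])-c[n];d=d/np.linalg.norm(d);l=np.array([-d[1],d[0]])
    Q=P[np.hypot(P[:,0]-569,P[:,1]-43)<26];r=np.hypot(Q[:,0]-569,Q[:,1]-43)
    for nm,m in(('dowel',Q[(Q[:,2]>55)&(Q[:,2]<92)&(r<13)]),('low',Q[(Q[:,2]>98)&(Q[:,2]<125)]),('top',Q[(Q[:,2]>168)&(Q[:,2]<195)])):
        if len(m)<4: print(n,nm,len(m));continue
        v=(m[:,:2]-[569,43])@l;w=(m[:,:2]-[569,43])@d
        print(n,nm,len(m),'lat',np.median(v).round(1),np.percentile(v,[3,97]).round(1),'front',np.percentile(w,20).round(1),'z',np.percentile(m[:,2],[2,98]).round(1),'dir',l.round(2))
S=cv2.resize(a['color'][130:260,200:320],(400,433),interpolation=2);D=cv2.resize(b['color'][130:260,240:360],(400,433),interpolation=2)
cv2.imwrite('pics/'+fn,np.hstack([S,D])[:,:,::-1])
E
python3 lk.py m3.png
```

```text
s dowel 0
s low 0
s top 249 lat -2.7 [-19.3  13.6] front -15.1 z [168.6 185.5] dir [-0.49  0.87]
d dowel 9 lat -1.7 [-3.1 -1.2] front -5.6 z [75.5 91.8] dir [-0.96  0.28]
d low 2
d top 222 lat -2.3 [-18.3  13.7] front -15.5 z [169.2 187. ] dir [-0.96  0.28]
```

View pics/m3.png

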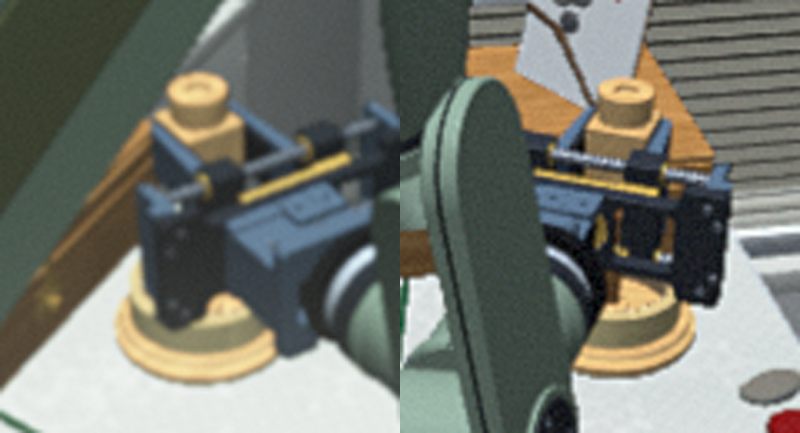

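```bash
cat >> h.py <<'E'
def tri(fa,ua,fb,ub):
    def pm(f):
        R=cv2.Rodrigues(np.array(f['rvec'],float))[0];return np.c_[R,np.array(f['tvec'],float).ravel()]
    un=lambda f,u:cv2.undistortPoints(np.array([[u]],float),np.array(f['camera_matrix'],float),np.array(f['dist_coeffs'],float)).reshape(2,1)
    X=cv2.triangulatePoints(pm(fa),pm(fb),un(fa,ua),un(fb,ub));return (X[:3]/X[3]).ravel()
E
python3 - <<'E'
from h import *
a=grab('scene','s3.png');b=grab('side','d3.png')
print('tip',tri(a,(260,194.5),b,(304,193.5)),'mouth',tri(a,(259.1,155.5),b,(308.1,157)))
A=cv2.imread('pics/s2.png');B=cv2.imread('pics/d2.png')
# dark dowel columns per row
for im,c,rows in((A,260,range(194,216,3)),(B,304,range(194,216,3))):
    for r in rows:
        g=im[r,c-8:c+9].astype(int).sum(1);print(r,g.tolist())
def bead(im,x0,x1,y0,y1):
    for r in range(y0,y1,3): print(r,im[r,x0:x1,2].tolist())
S=cv2.imread('pics/s3.png');D=cv2.imread('pics/d3.png')
bead(S,245,275,154,163);bead(D,294,322,155,165)
E
```

```text
tip [566.18729403  40.16588468  95.99171115] mouth [571.65137702  41.58099969 185.18137642]
194 [656, 652, 651, 658, 642, 594, 481, 378, 329, 380, 498, 597, 607, 570, 531, 499, 449]
197 [653, 657, 656, 660, 640, 545, 352, 206, 206, 276, 463, 621, 665, 662, 652, 653, 660]
200 [664, 657, 650, 650, 633, 537, 343, 211, 201, 272, 445, 604, 658, 653, 648, 653, 653]
203 [568, 541, 525, 525, 501, 391, 252, 207, 212, 217, 258, 353, 437, 493, 525, 533, 531]
206 [344, 338, 328, 338, 321, 290, 239, 220, 219, 215, 232, 279, 319, 346, 338, 325, 336]
209 [292, 292, 295, 296, 286, 271, 235, 224, 223, 217, 219, 252, 279, 290, 295, 301, 300]
212 [286, 331, 372, 409, 413, 379, 267, 217, 218, 217, 248, 344, 440, 447, 424, 393, 372]
215 [574, 577, 576, 570, 552, 499, 371, 246, 208, 220, 267, 425, 549, 576, 572, 572, 570]
194 [249, 187, 169, 200, 200, 190, 226, 309, 305, 309, 274, 182, 174, 186, 204, 192, 186]
197 [186, 187, 173, 173, 177, 173, 169, 176, 186, 170, 137, 150, 184, 188, 186, 189, 179]
200 [252, 130, 101, 176, 152, 171, 163, 160, 170, 168, 135, 166, 175, 153, 183, 158, 184]
203 [191, 224, 229
[... 741 characters left out ...]
83, 94, 102, 114, 140, 177, 207, 220, 234, 235, 234, 234, 232, 229, 224, 216, 203, 185, 162, 133, 104, 89, 89, 93, 98, 102, 94, 90]
155 [96, 120, 176, 182, 174, 193, 238, 246, 243, 242, 237, 224, 205, 203, 213, 224, 230, 237, 236, 234, 227, 208, 189, 184, 187, 192, 176, 120]
158 [156, 84, 91, 132, 169, 154, 197, 235, 238, 237, 240, 243, 244, 244, 245, 245, 245, 246, 248, 250, 247, 227, 169, 191, 197, 195, 189, 194]
161 [197, 174, 123, 77, 90, 109, 122, 131, 130, 132, 136, 137, 136, 134, 132, 129, 122, 113, 105, 100, 94, 105, 159, 199, 192, 198, 195, 194]
164 [133, 96, 72, 85, 153, 171, 124, 126, 131, 134, 131, 125, 129, 124, 125, 116, 114, 109, 104, 92, 91, 141, 223, 220, 178, 201, 205, 205]
```

```bash
python3 - <<'E'
from h import *
a=grab('scene');b=grab('side')
print('tip',tri(a,(260,194),b,(304.4,194)),'low dowel',tri(a,(259.9,203),b,(304.1,203)),'mouth',tri(a,(258.8,155.5),b,(307.9,156.5)))
# kinematic knob top projected
s,R,g=rep();k=g+2.5*R[:,0]+5*R[:,2]+38*R[:,0]
for f in(a,b):
    for X in(k,np.array([569.2,43,95.]),np.array([566.2,40.5,95.])):
        print(X.round(1),cv2.projectPoints(X.reshape(1,1,3),np.array(f['rvec'],float),np.array(f['tvec'],float),np.array(f['camera_matrix'],float),np.array(f['dist_coeffs'],float))[0].ravel().round(1))
E
```

```text
tip [567.62244142  40.81721871  95.11281515] low dowel [568.55438009  42.45903973  70.66169939] mouth [571.17040666  42.02863978 185.76540655]
q [-31.3  44.8 124.2  88.7  90.3 -79.1] p [576.7  55.3 146.1] grasp [567.2  38.8 146.1] w 39.7 F [ 0.5  0.6 -0.8]
x [-0.001  0.     1.   ] y [ 0.866 -0.5    0.001] z [0.5   0.866 0.001]
[569.7  43.2 186.6] [257.9 155. ]
[569.2  43.   95. ] [259.4 192.9]
[566.2  40.5  95. ] [259.7 193.9]
[569.7  43.2 186.6] [307.  156.3]
[569.2  43.   95. ] [304.7 193.9]
[566.2  40.5  95. ] [303.6 194.6]
```

Emit:
{"method": "move_arm", "body": {"increments": [[[0,0,-0.22,-0.13,0,0,0],[0,-0.6,0,0,0,0,0],[0,-0.4,0,0,0,0,0],[0,0,0,0,0,0,0]]]}}

```text
time_s: 10.32
ee_pos: [574.0, 55.1, 135.6]
ee_rot: [75.9, -89.9, 164.0]
force: [0.6, 0.6, -0.3]
gripper_width: 39.9
```

```bash
python3 - <<'E'
from h import *
s,R,g=rep();print(corr(R,1,60).round(3));knob(R,g)
E
```

```text
q [-31.5  46.1 124.6  88.5  90.3 -80.7] p [574.   55.1 135.6] grasp [564.5  38.7 135.6] w 39.9 F [ 0.6  0.6 -0.3]
x [-0.002  0.     1.   ] y [ 0.866 -0.5    0.002] z [0.5   0.866 0.   ]
[ 0.001 -0.     0.002]
knob c [567.   43.  138.1] lower end [567.1  43.  100.1] dowel-end in tool [-5.1  1.8  1.1]
```

Lower end at about z=100. I press down in small steps and watch the force.

Emit:
{"method": "move_arm", "body": {"increments": [[[0,-0.3,0,0,0,0,0],[0,-0.3,0,0,0,0,0],[0,0,0,0,0,0,0]]]}}

```text
time_s: 10.7
ee_pos: [574.1, 55.2, 129.0]
ee_rot: [71.9, -89.9, 168.1]
force: [-0.1, 0.1, 0.5]
gripper_width: 40.0
```

Emit:
{"method": "move_arm", "body": {"increments": [[[0,-0.3,0,0,0,0,0],[0,0,0,0,0,0,0]]]}}

```text
time_s: 10.95
ee_pos: [574.1, 55.2, 125.9]
ee_rot: [73.8, -89.9, 166.1]
force: [-0.7, 0.4, -1.4]
gripper_width: 39.4
```

Emit:
{"method": "move_arm", "body": {"increments": [[[0,-0.3,0,0,0,0,0],[0,0,0,0,0,0,0]]]}}

```text
time_s: 11.2
ee_pos: [574.1, 55.2, 122.7]
ee_rot: [73.4, -89.9, 166.5]
force: [-0.4, -0.6, -0.1]
gripper_width: 39.8
```

Emit:
{"method": "move_arm", "body": {"increments": [[[0,-0.3,0,0,0,0,0],[0,0,0,0,0,0,0]]]}}

```text
time_s: 11.45
ee_pos: [574.2, 55.1, 119.5]
ee_rot: [74.3, -89.9, 165.7]
force: [-0.6, -0.7, -0.3]
gripper_width: 39.7
```

Emit:
{"method": "move_arm", "body": {"increments": [[[0,-0.3,0,0,0,0,0],[0,0,0,0,0,0,0]]]}}

```text
time_s: 11.7
ee_pos: [574.2, 55.1, 116.3]
ee_rot: [72.7, -89.9, 167.3]
force: [0.8, -1.1, -0.4]
gripper_width: 39.6
```

Emit:
{"method": "move_arm", "body": {"increments": [[[0,-0.3,0,0,0,0,0],[0,0,0,0,0,0,0]]]}}

```text
time_s: 11.95
ee_pos: [574.2, 55.1, 113.1]
ee_rot: [73.6, -89.9, 166.4]
force: [0.3, -0.9, 0.2]
gripper_width: 39.6
```

Emit:
{"method": "move_arm", "body": {"increments": [[[0,-0.2,0,0,0,0,0],[0,0,0,0,0,0,0]]]}}

```text
time_s: 12.2
ee_pos: [574.2, 55.1, 111.1]
ee_rot: [63.5, -89.9, 176.4]
force: [0.3, -0.3, -0.2]
gripper_width: 39.8
```

Emit:
{"method": "move_arm", "body": {"increments": [[[0,-0.2,0,0,0,0,0],[0,0,0,0,0,0,0]]]}}

```text
time_s: 12.45
ee_pos: [574.1, 55.0, 111.2]
ee_rot: [26.6, -89.6, -146.6]
force: [0.7, 0.8, -0.8]
gripper_width: 39.8
```

Emit:
{"method": "move_arm", "body": {"increments": [[[0,-0.3,0,0,0,0,0]]]}}

```text
time_s: 12.58
ee_pos: [574.1, 55.0, 111.0]
ee_rot: [18.7, -89.2, -138.7]
force: [-1.9, -1.8, 13.1]
gripper_width: 40.0
```

```bash
python3 - <<'E'
from h import *
s,R,g=rep();print(corr(R,1,60).round(3));knob(R,g)
E
```

```text
q [-31.5  49.6 124.4  88.6  90.9 -84.2] p [574.1  55.  111. ] grasp [564.6  38.5 110.8] w 40.0 F [-1.9 -1.8 13.1]
x [-0.01  -0.009  1.   ] y [ 0.866 -0.5    0.004] z [0.5   0.866 0.013]
[ 0.    -0.013  0.004]
knob c [567.1  42.8 113.3] lower end [567.5  43.2  75.3] dowel-end in tool [19.6  1.7  1. ]
```

The end that is down is the deep hole: there was no resistance to about 19.5 mm depth, then a firm stop with 13 N upward. I lift off straight, then flip the knob.

Emit:
{"method": "move_arm", "body": {"increments": [[[0,0.6,0,0,0,0,0],[0,1,0,0,0,-0.01,0],[0,1.5,0,0,0,0,0],[0,3,0,0,0,0,0],[0,4,0,0,0,0,0],[0,4,0,-2,0,0,0],[0,4,0,-3,0,0,0],[0,4,0,-3,0,0,0],[0,2,0,0,0,0,0],[0,0,0,0,0,0,0]]]}}

```text
time_s: 13.82
ee_pos: [529.9, -13.0, 363.3]
ee_rot: [137.0, -89.3, 103.0]
force: [0.2, 0.3, -0.2]
gripper_width: 39.8
```

```bash
python3 - <<'E'
from h import *
s,R,g=rep();print(corr(R,1,60).round(3))
E
```

```text
q [-41.4  21.  117.   81.1  97.3 -49. ] p [529.9 -13.  363.3] grasp [520.4 -29.5 363.5] w 39.8 F [ 0.2  0.3 -0.2]
x [-0.003  0.011  1.   ] y [ 0.866 -0.499  0.008] z [ 0.499  0.866 -0.008]
[-0.001  0.008  0.008]
```

Emit:
{"method": "move_arm", "body": {"increments": [[[0,-1,0,0,0,0,0.175],[0,-1,0,0,0,0,0.175],[0,0,0,0,0,0,0.175],[0,0,0,0,0,0,0.175],[0,0,0,0,0,0,0.175],[0,0,0,0,0,0,0.175],[0,0,0,0,0,0,0.175],[0,0,0,0,0,0,0.175],[0,0,0,0,0,0,0.175],[0,0,0,0,0,0,0]]]}}

```text
time_s: 15.08
ee_pos: [524.4, -5.3, 332.9]
ee_rot: [-90.9, 3.9, -29.6]
force: [0.2, -0.4, -1.6]
gripper_width: 39.8
```

Emit:
{"method": "move_arm", "body": {"increments": [[[0,0,0,0,0,0,0.175],[0,0,0,0,0,0,0.175],[0,0,0,0,0,0,0.175],[0,0,0,0,0,0,0.175],[0,0,0,0,0,0,0.175],[0,0,0,0,0,0,0.175],[0,0,0,0,0,0,0.175],[0,0,0,0,0,0,0.175],[0,0,0,0,0,0,0]]]}}

```text
time_s: 16.2
ee_pos: [522.6, -1.5, 327.5]
ee_rot: [-104.2, 85.6, -43.4]
force: [0.0, -0.5, -0.0]
gripper_width: 39.8
```

```bash
python3 - <<'E'
from h import *
s,R,g=rep();print(corr(R,-1,60).round(3))
E
```

```text
q [-40.8  23.4 119.9  80.   96.  121.7] p [522.6  -1.5 327.5] grasp [513.3 -18.1 327.8] w 39.8 F [ 0.  -0.5 -0. ]
x [ 0.056 -0.053 -0.997] y [-0.871  0.486 -0.075] z [ 0.488  0.873 -0.019]
[ 0.014 -0.018  0.075]
```

Emit:
{"method": "move_arm", "body": {"increments": [[[0,0,0,0,0.014,-0.018,0.075],[0,0,0,0,0,0,0],[0,0,0,0,0,0,0]]]}}

```text
time_s: 16.58
ee_pos: [522.5, -1.1, 326.9]
ee_rot: [-94.1, 89.4, -34.0]
force: [0.1, -0.8, 0.0]
gripper_width: 40.0
```

```bash
cat > fin.py <<'E'
from h import *
s,R,g=rep();print(corr(R,-1,60).round(3))
a=grab('scene');b=grab('side')
C=[]
for f in(a,b):
    u=cv2.projectPoints(g.reshape(1,1,3),np.array(f['rvec'],float),np.array(f['tvec'],float),np.array(f['camera_matrix'],float),np.array(f['dist_coeffs'],float))[0].ravel().astype(int)
    x,y=max(u[0]-50,0),max(u[1]-50,0);print('crop',x,y)
    C.append(cv2.resize(f['color'][y:y+100,x:x+100],(400,400),interpolation=2))
    P=pts(f).reshape(-1,3);k=P[np.isfinite(P).all(1)]
    k=k[(np.hypot(*(k[:,:2]-g[:2]-5*R[:2,2]).T)<24)]
    t=k[(k[:,2]>g[2]+20)&(k[:,2]<g[2]+60)]
    top=np.percentile(t[:,2],99);face=t[t[:,2]>top-4]
    A=np.c_[face[:,:2]-face[:,:2].mean(0),np.ones(len(face))];print('n',len(face),'top z',top.round(1),'min z',t[:,2].min().round(1),'slope deg',np.degrees(np.linalg.lstsq(A,face[:,2],rcond=None)[0][:2]).round(1))
cv2.imwrite('pics/fin.png',np.hstack(C)[:,:,::-1])
cv2.imwrite('pics/full.png',np.hstack([a['color'],b['color']])[:,:,::-1][::1,::1])
cv2.imwrite('pics/fulls.png',cv2.resize(cv2.imread('pics/full.png'),(800,300),interpolation=3))
E
python3 fin.py
```

```text
q [-40.9  23.8 120.9  81.   96.3 124.3] p [522.5  -1.1 326.9] grasp [513.  -17.6 326.9] w 40.0 F [ 0.1 -0.8  0. ]
x [ 0.008 -0.005 -1.   ] y [-0.866  0.499 -0.01 ] z [ 0.499  0.866 -0.001]
[ 0.001 -0.001  0.01 ]
crop 220 57
n 131 top z 361.9 min z 347.1 slope deg [1.3 1. ]
crop 238 52
n 118 top z 363.2 min z 346.9 slope deg [0.8 1.3]
```

View pics/fin.png

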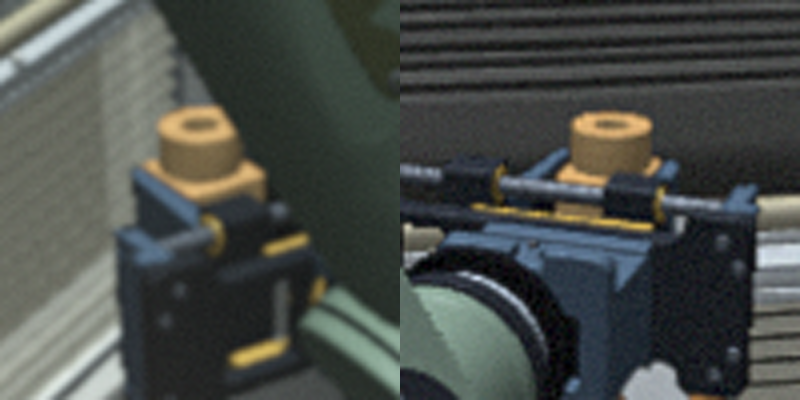

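View pics/fulls.png

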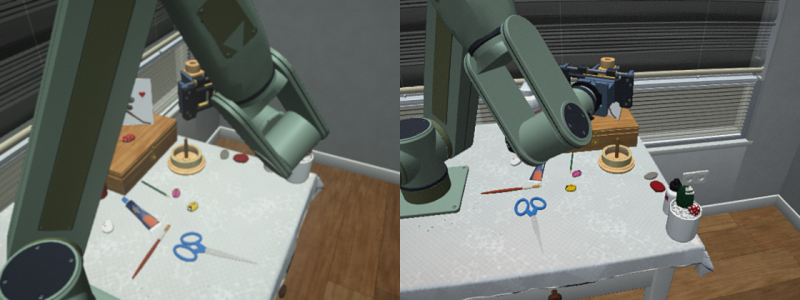

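The crops show the deeper mouth facing up on an upright knob, at about (200,125) and (610,125). The full views show everything in sight still in its place. I settle with one small correction and hand in.

Emit:
{"method": "move_arm", "body": {"increments": [[[0,0,0,0,0,0,0.01],[0,0,0,0,0,0,0],[0,0,0,0,0,0,0],[0,0,0,0,0,0,0]]]}}

```text
time_s: 17.18
ee_pos: [522.6, -1.2, 327.1]
ee_rot: [-151.2, 89.9, -91.2]
force: [-0.2, -0.3, 0.2]
gripper_width: 39.9
```

```bash
python3 - <<'E'
from h import *
s,R,g=rep();print(s['qvel'].round(2),corr(R,-1,60).round(3));print(job.job_done())
E
```

```text
q [-40.9  23.8 120.8  81.   96.3 124.9] p [522.6  -1.2 327.1] grasp [513.1 -17.7 327.1] w 39.9 F [-0.2 -0.3  0.2]
x [-0.    -0.001 -1.   ] y [-0.866  0.499 -0.001] z [ 0.499  0.866 -0.001]
[ 0.06  0.09  0.04 -0.   -0.03 -0.15] [ 0.001 -0.001  0.001]
the job is handed in; nothing more can be done
None
```

I gripped the knob across its square middle and lowered one end onto the dowel. It went on freely for about 19.5 mm, then stopped firmly with 13 N upward, so that end has the deep hole. I lifted it clear, turned it over and handed in at 17 s with the hole facing up.

**Last checks:**
- **Pose:** the tool axis was within 0.1° of vertical, and a camera fit to the knob's top face gave a slope of about 1–1.5°, roughly what the camera can resolve.
- **Height:** the knob's centre was about 325 mm above the table and its lower end about 285 mm.
- **Grip:** the width held steady at about 39.9 mm, with the arm at rest.
- **Surroundings:** the last full views showed the visible items in place. The arm hid the red paint bottle in both views and most of the white one, so those were not fully checked; the gripper stayed well clear of the red one.

**Disagreement:** camera and arm estimates of the knob's position relative to the dowel differed by about 3 mm. I corrected towards the cameras before lowering, and the fit went cleanly.

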